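# Flip the stock tags of the vial bins

## Task

Make the four flip tags tell the truth about the vial bins: only the tags of the two full bins shall lie with the green face up, and the tags of the two empty bins with the red face up. Each tag belongs to the bin right next to it, on the robot's side of the tag; push every wrong tag over sideways with a fingertip, past upright, so that it comes to rest against its other stop. Pick nothing up and do not shift the pots, flask, dishes and other loose things that stand about.

Things in the scene. Friction and masses are not known exactly. Their poses are not given: they have to be found in the camera images.
- board: fixed white board on the bench, 270 x 540 x 6 mm. Origin: centre of its underside; x away from the robot, y to the robot's left. Four bays 130 mm apart along its y (-195, -65, 65, 195 mm), each with a bin (at x = -72 mm, nearer the robot) and that bin's tag stand (at x = +42 mm). Which bin and which stand sit in which bay varies
- bin_a: FULL bin: blue open bin 108 x 104 mm (board x, y), 50 mm high, fixed, packed with nine vials with orange caps that rise to 64 mm above its underside. Origin: centre of its underside, 6 mm above the bench. Axes parallel to the board's
- bin_b: FULL bin: blue open bin 108 x 104 mm (board x, y), 50 mm high, fixed, packed with nine vials with orange caps that rise to 64 mm above its underside. Origin: centre of its underside, 6 mm above the bench. Axes parallel to the board's
- bin_c: EMPTY bin: the same blue open bin, 108 x 104 mm, 50 mm high, fixed, with nothing in it. Origin: centre of its underside. Axes parallel to the board's
- bin_d: EMPTY bin: the same blue open bin, 108 x 104 mm, 50 mm high, fixed, with nothing in it. Origin: centre of its underside. Axes parallel to the board's
- stand_1: black fixed stand of tag 1, foot 60 x 44 mm, 114 mm to the +x side of its bin. Origin: centre of its underside, 6 mm above the bench; axes parallel to the board's. The tag's hinge runs along x, 14 mm above the origin. Two black rest flanks spread from the hinge to both sides (y) in a V, up to 42 mm above the bench and 22 mm out
- tag_1 (a joint): angle of tag 1: 50 mm wide (x), 70 mm long from the hinge, 4 mm thick, about 40 g, one face green, one red. 0: upright. Stops: +0.5 rad leans to -y (robot's right), GREEN face up; -0.5 leans to +y (left), RED up. Past upright it falls to the stop by itself; under 1 N moves it. Free edge: leaning, 81 mm above the bench, 34 mm to the side of the stand's origin; upright, 90 mm high
- stand_2: black fixed stand of tag 2, foot 60 x 44 mm, 114 mm to the +x side of its bin. Origin: centre of its underside, 6 mm above the bench; axes parallel to the board's. The tag's hinge runs along x, 14 mm above the origin. Two black rest flanks spread from the hinge to both sides (y) in a V, up to 42 mm above the bench and 22 mm out
- tag_2 (a joint): angle of tag 2: 50 mm wide (x), 70 mm long from the hinge, 4 mm thick, about 40 g, one face green, one red. 0: upright. Stops: +0.5 rad leans to -y (robot's right), GREEN face up; -0.5 leans to +y (left), RED up. Past upright it falls to the stop by itself; under 1 N moves it. Free edge: leaning, 81 mm above the bench, 34 mm to the side of the stand's origin; upright, 90 mm high
- stand_3: black fixed stand of tag 3, foot 60 x 44 mm, 114 mm to the +x side of its bin. Origin: centre of its underside, 6 mm above the bench; axes parallel to the board's. The tag's hinge runs along x, 14 mm above the origin. Two black rest flanks spread from the hinge to both sides (y) in a V, up to 42 mm above the bench and 22 mm out
- tag_3 (a joint): angle of tag 3: 50 mm wide (x), 70 mm long from the hinge, 4 mm thick, about 40 g, one face green, one red. 0: upright. Stops: +0.5 rad leans to -y (robot's right), GREEN face up; -0.5 leans to +y (left), RED up. Past upright it falls to the stop by itself; under 1 N moves it. Free edge: leaning, 81 mm above the bench, 34 mm to the side of the stand's origin; upright, 90 mm high
- stand_4: black fixed stand of tag 4, foot 60 x 44 mm, 114 mm to the +x side of its bin. Origin: centre of its underside, 6 mm above the bench; axes parallel to the board's. The tag's hinge runs along x, 14 mm above the origin. Two black rest flanks spread from the hinge to both sides (y) in a V, up to 42 mm above the bench and 22 mm out
- tag_4 (a joint): angle of tag 4: 50 mm wide (x), 70 mm long from the hinge, 4 mm thick, about 40 g, one face green, one red. 0: upright. Stops: +0.5 rad leans to -y (robot's right), GREEN face up; -0.5 leans to +y (left), RED up. Past upright it falls to the stop by itself; under 1 N moves it. Free edge: leaning, 81 mm above the bench, 34 mm to the side of the stand's origin; upright, 90 mm high
- pot_1: small white sample pot with a yellow lid, 36 mm across, 40 mm tall, loose, standing on the far strip of the board beyond the tags. Bystander, to be left alone. Origin: centre of the body's underside
- pot_2: small white sample pot with a purple lid, 36 mm across, 40 mm tall, loose, standing on the far strip of the board beyond the tags. Bystander, to be left alone. Origin: centre of the body's underside
- flask: loose pink culture flask lying flat, 75 x 110 x 36 mm, orange cap to +y (147 mm long with it). Bystander, to be left alone. Origin: centre of the body's underside
- dishes: loose stack of culture dishes, 90 mm across, 42 mm tall. Bystander, to be left alone. Origin: centre of the body's underside
- marker: loose marker pen, 14 mm thick, 118 mm long, along y from -37 mm to +81 mm of its origin. Bystander, to be left alone. Origin: on its underside
- tip_box: loose purple pipette tip box with clear lid, 85 x 122 x 74 mm. Bystander, to be left alone. Origin: centre of the body's underside
- media_bottle: loose amber bottle with orange cap, 64 mm across, 130 mm tall. Bystander, to be left alone. Origin: centre of the body's underside
- timer: loose grey bench timer, 60 x 65 x 22 mm. Bystander, to be left alone. Origin: centre of the body's underside

How it is judged:
At the end, for the whole second after the job is handed in: Each tag whose bin is full lies at the green stop (joint above +0.42 rad), each tag whose bin is empty lies at the red stop (joint below -0.42 rad), and all four tags are at rest (under 0.1 rad/s) ((((horizontal distance between stand_1 and bin_a below 0.14 m or horizontal distance between stand_1 and bin_b below 0.14 m) and value of joint tag_1 above 0.42 rad) or ((horizontal distance between stand_1 and bin_c below 0.14 m or horizontal distance between stand_1 and bin_d below 0.14 m) and value of joint tag_1 below -0.42 rad)) and velocity of joint tag_1 between -0.1 and 0.1 rad/s and (((horizontal distance between stand_2 and bin_a below 0.14 m or horizontal distance between stand_2 and bin_b below 0.14 m) and value of joint tag_2 above 0.42 rad) or ((horizontal distance between stand_2 and bin_c below 0.14 m or horizontal distance between stand_2 and bin_d below 0.14 m) and value of joint tag_2 below -0.42 rad)) and velocity of joint tag_2 between -0.1 and 0.1 rad/s and (((horizontal distance between stand_3 and bin_a below 0.14 m or horizontal distance between stand_3 and bin_b below 0.14 m) and value of joint tag_3 above 0.42 rad) or ((horizontal distance between stand_3 and bin_c below 0.14 m or horizontal distance between stand_3 and bin_d below 0.14 m) and value of joint tag_3 below -0.42 rad)) and velocity of joint tag_3 between -0.1 and 0.1 rad/s and (((horizontal distance between stand_4 and bin_a below 0.14 m or horizontal distance between stand_4 and bin_b below 0.14 m) and value of joint tag_4 above 0.42 rad) or ((horizontal distance between stand_4 and bin_c below 0.14 m or horizontal distance between stand_4 and bin_d below 0.14 m) and value of joint tag_4 below -0.42 rad)) and velocity of joint tag_4 between -0.1 and 0.1 rad/s); the robot touches nothing.
It fails at once if a loose bystander (pot, flask, dishes, marker, tip box, bottle, timer) is shifted or lifted by more than 15 mm (distance of any of pot_1, pot_2, flask, dishes, marker, tip_box, media_bottle, timer from where it was at the start of the episode above 0.015 m).
It fails at once if a loose bystander is tipped by more than about 20 degrees (angle between any of pot_1, pot_2, flask, dishes, marker, tip_box, media_bottle, timer's own z axis and vertical above 0.35 rad).
It also fails if it takes over 51 s, if anything falls off the work surface, if the arm or the gripper's body presses on something with over 40 N, if the wrist force passes 120 N, or if a joint passes its speed limit or range.

## Robot

A 6-joint arm with a two-finger parallel gripper is mounted at the origin on the work surface. World frame = base frame: x ahead of the robot, y to its left, z up, the work surface at z = 0. Lengths are in m, angles in rad, forces in N, time in s.
With the tool pointing down it reaches from about 0.375 to 0.75 m from the base axis. Payload 9 kg.
Tool frame: the origin (TCP) lies at the very end of the fingers, on their centre line; the grasp point (between the pads) lies 19 mm behind it; y points along the fingers, z is the direction in which the jaws open and shut, and the axes are right-handed (so a half turn about y gives the same grasp; the last joint's range is limited). The gripper opens to 85 mm and grips with 20 to 120 N. Pads are 22 mm wide; open, the fingers measure 114 mm over their backs; the gripper's body (76 mm by 85 mm) begins 54 mm behind the grasp point. The pads swing forward as they close: fully open they stand 13 mm farther back than shut.
Start: joints at [1.083, 0.104, 0.097, 1.564, 0, 1.353], TCP at [0.16, 0.578, 0.231] pointing down, gripper open.
Joint ranges: [-2.99, 2.99], [-0.84, 1.86], [-1.1, 1.16], [-1.84, 2.11], [-1.51, 1.56], [-3.14, 3.14]. Speed limits (rad/s): [2.22, 2.22, 2.57, 3.14, 3.14, 3.14].

## Interface

Orientations are given as a unit quaternion [w, x, y, z].
In Python, from plant import monitor, optics, ticket, nets gives the robot as it stands.
- The arm moves only by the shell command python3 -m inch 'ROWS'. ROWS is JSON, a list of rows, each a list of 7 numbers: the turn, a rotation vector about the world's x, y, z scaled (see below), then the shift along the world's x, y, z scaled (see below), then the opening, from 0 (shut) to 1 (fully open). A call has 1 to 10 rows; each row is the pose to reach, as a shift and turn from the pose commanded when the call began, turning the shorter way round; what a row does not reach only later rows make up. The controller multiplies each number of a shift by 400 mm and each number of a turn by 180 degrees. A row lasts 1/8 s, in which the tool goes at most 62.5 mm and 10.7 degrees, less where a joint would pass 70% of its speed; a pose out of reach is approached as far as the arm can. A call with a number of a shift or a turn outside -1 to 1 is refused whole. A call with a gripper value outside its range is refused whole. The fingers move at their own pace and stop on an object; the grip force is fixed at half the most. Time passes only in rows, so rows that repeat a pose let the fingers close. It gives the time, the measured TCP pose, the force and the opening at its end, in the units of the state.
- monitor.get_obs(): the state, without advancing time (a new reading comes with each control period).
- optics.capture(name): name is "scene" or "side" or "wrist"; returns a dict with "pixels" (400x640x3 uint8, red, green, blue), "range_z" (400x640 float32, m along the optical axis (not along the pixel's ray), 0 where there is no reading), "K" (3x3 intrinsics, pixels), "k1" (the pictures are not rectified: a ray, as slopes to the right and down, at radius r is drawn at 1 + k1 r^2 times it, then the intrinsics apply), "pose" (4x4, takes a point from camera to world coordinates). Camera axes: x right, y down, z forward; pixel columns grow to the right and rows downward; lengths in m; the calibration is good to about 2 mm. A picture is of the moment at which its call begins.
- ticket.hand_in(): hands the job in, once; it reports no verdict.
Trained networks look in a picture, given as the dict that the camera call returned (one of the last four; its "shot" number tells which), for a name from the list of things; names that differ only in an ending like _2 or _b are one class to them, and where a whole thing is asked for, a point or a joint stands for the part that bears it (a point fixed in the world has none). Each returns a list of dicts, best first, with "p" (0 to 1); they miss things now and then, are a little off and sometimes report something else, mostly with a low value. They report only what shows in the picture. A call takes as long as a camera call.
- nets.spot_in(picture, target): "pixel" ([column, row] in pixels, amid what is visible of it).
- nets.pinpoint(picture, target): "pixel" ([column, row] in pixels: a listed point, or the origin of a listed thing).
The state is a dict: "clock": time; "joint_positions": joint angles; "qvel": joint speeds; "tau": joint torques, N m; "ee_pos": TCP position; "eef_rot": TCP orientation; "force": force on the tool from outside, world axes, zero at the start; "ft_torque": the same for the moment, N m; "grip_width": opening from 0.0 (shut) to 1.0 (fully open).
Only numpy, scipy, OpenCV 4.12 (cv2) and the standard library are available. Lean on these libraries where they do the work, as an engineer would, in place of code of your own. Each camera call takes 0.05 s, during which the arm holds its last target.

## Working session

There is one attempt and no reset: what is moved stays moved. The work goes in short steps, Python scripts to look and compute and a shell command to move; the robot and the scene stay as the last step left them, time stands still between calls to the robot, and variables do not carry over. Pictures are saved under pics/ and viewed, and the job is handed in when it is done.

```bash
ls; mkdir -p pics
cat > h.py <<'E'
import numpy as np, cv2
from plant import monitor, optics, ticket, nets
def save(c,n): cv2.imwrite('pics/'+n+'.png', c['pixels'][:,:,::-1])
def world(c,px,rng=None):
    u,v=px; K=c['K']; xd=(u-K[0,2])/K[0,0]; yd=(v-K[1,2])/K[1,1]
    rd=np.hypot(xd,yd); r=rd
    for _ in range(30): r=rd/(1+c['k1']*r*r)
    s=r/rd if rd>0 else 1
    if rng is None: rng=c['range_z'][int(round(v)),int(round(u))]
    p=np.array([xd*s,yd*s,1])*rng
    return (c['pose']@np.append(p,1))[:3]
E
python3 - <<'E'
from h import *
o=monitor.get_obs(); print(o)
for n in ['scene','side']:
    c=optics.capture(n); save(c,n+'0'); np.savez('pics/'+n+'0.npz',**{k:c[k] for k in ['pixels','range_z','K','k1','pose']})
    print(n,c['pose'].round(3).tolist())
    for t in ['bin_a','bin_c','stand_1','tag_1','pot_1','flask','dishes','marker','tip_box','media_bottle','timer']:
        for d in nets.pinpoint(c,t):
            if d['p']>.3: print(t,np.round(d['pixel']),round(d['p'],2),world(c,d['pixel']).round(3))
print(monitor.get_obs()['clock'])
E
```

```text
pics
{'clock': 0.0, 'joint_positions': array([ 1.08333999e+00,  1.04732734e-01,  9.64759988e-02,  1.56391206e+00,
       -6.31998113e-06,  1.35309872e+00]), 'qvel': array([ 1.06133410e-03, -8.09507879e-04, -4.66708902e-05, -3.61255463e-04,
       -1.64269316e-03, -3.80301945e-04]), 'tau': array([-8.33681443e-04, -5.56927979e+01,  5.03653049e+01,  1.69432838e-02,
       -2.29130319e-04,  3.38063295e-06]), 'ee_pos': array([0.15972862, 0.57799788, 0.23050646]), 'eef_rot': array([-0.7002282 ,  0.70114052, -0.09525064,  0.09491971]), 'force': array([0.69660134, 0.21617206, 0.32072217]), 'ft_torque': array([-0.00897609, -0.01021535, -0.01888705]), 'grip_width': 0.9993431427234856}
scene [[-0.696, 0.422, -0.58, 1.144], [0.717, 0.389, -0.578, 0.515], [-0.018, -0.819, -0.574, 0.601], [0.0, 0.0, 0.0, 1.0]]
bin_a [397. 208.] 0.93 [0.489 0.135 0.057]
bin_a [335. 170.] 0.92 [ 0.444 -0.119  0.048]
bin_a [433. 233.] 0.89 [0.504 0.246 0.048]
bin_a [363. 189.] 0.6 [0.47  0.009 0.051]
bin_c [397. 208.] 0.93 [0.489 0.135 0.057]
bin_c [335. 170.] 0.92 [ 0.444 -0.119  0.048]
bin_c [433. 233.] 0.89 [0.504 0.246 0.048]
bin_c [363. 189.] 0.6 [0.47  0.009 0.051]
stand_1 [306. 185.] 0.78 [ 0.524 -0.166  0.012]
stand_1 [331. 204.] 0.61 [ 0.544 -0.044  0.011]
stand_1 [360. 222.] 0.6 [0.571 0.083 0.031]Traceback (most recent call last):
  File "<stdin>", line 7, in <module>
ValueError: it knows: bin, board, dishes, flask, marker, media_bottle, pot, stand, timer, tip_box
```

Run:
```python
from h import *
for n in ['scene','side']:
    c=optics.capture(n); save(c,n+'1'); np.savez('pics/'+n+'1.npz',**{k:c[k] for k in ['pixels','range_z','K','k1','pose']})
    for t in ['board','bin','stand','pot','flask','dishes','marker','tip_box','media_bottle','timer']:
        for d in nets.spot_in(c,t):
            if d['p']>.4: print(n,t,np.round(d['pixel']),round(d['p'],2),world(c,d['pixel']).round(3))
print(monitor.get_obs()['clock'])
```

```text
scene board [373. 236.] 0.92 [0.568 0.123 0.007]
scene bin [362. 178.] 0.88 [ 0.455 -0.009  0.071]
scene bin [395. 196.] 0.88 [0.467 0.11  0.072]
scene bin [436. 225.] 0.7 [0.425 0.215 0.01 ]
scene bin [330. 163.] 0.61 [ 0.374 -0.207  0.013]
scene bin [405. 245.] 0.44 [0.567 0.213 0.031]
scene stand [406. 244.] 0.66 [0.567 0.215 0.035]
scene stand [327. 195.] 0.61 [ 0.541 -0.062  0.033]
scene stand [364. 221.] 0.61 [0.57  0.094 0.042]
scene stand [307. 180.] 0.59 [ 0.502 -0.184  0.011]
scene pot [298. 200.] 0.63 [ 0.614 -0.1    0.035]
scene pot [375. 252.] 0.58 [0.64  0.181 0.041]
scene flask [268. 216.] 0.96 [ 0.718 -0.102  0.037]
scene flask [516. 283.] 0.71 [0.565 0.452 0.08 ]
scene dishes [308. 237.] 0.69 [0.708 0.035 0.042]
scene marker [412. 236.] 0.71 [0.502 0.194 0.006]
scene marker [357. 289.] 0.51 [0.732 0.206 0.013]
scene tip_box [252. 143.] 0.71 [ 0.528 -0.418  0.07 ]
scene media_bottle [514. 282.] 0.75 [0.565 0.45  0.081]
scene timer [217. 173.] 0.82 [ 0.677 -0.411  0.026]
side board [336. 242.] 0.74 [0.544 0.131 0.005]
side bin [379. 223.] 0.9 [0.441 0.126 0.072]
side b
[... 240 characters left out ...]
and [356. 168.] 0.68 [ 0.51  -0.159  0.056]
side stand [302. 243.] 0.68 [0.62  0.182 0.036]
side stand [344. 192.] 0.64 [ 0.538 -0.062  0.033]
side stand [380. 220.] 0.45 [0.438 0.116 0.072]
side pot [300. 244.] 0.55 [0.626 0.182 0.035]
side pot [325. 181.] 0.51 [ 0.596 -0.091  0.045]
side flask [291. 181.] 0.65 [ 0.697 -0.094  0.036]
side dishes [285. 209.] 0.68 [0.685 0.058 0.044]
side marker [253. 255.] 0.53 [0.736 0.209 0.012]
side tip_box [361. 132.] 0.91 [ 0.505 -0.413  0.06 ]
side tip_box [385. 194.] 0.58 [ 0.424 -0.005  0.07 ]
side tip_box [302. 241.] 0.43 [0.622 0.181 0.041]
side media_bottle [324. 334.] 0.73 [0.534 0.473 0.09 ]
side timer [318. 139.] 0.69 [ 0.656 -0.412  0.023]
1.3
```

View pics/scene0.png

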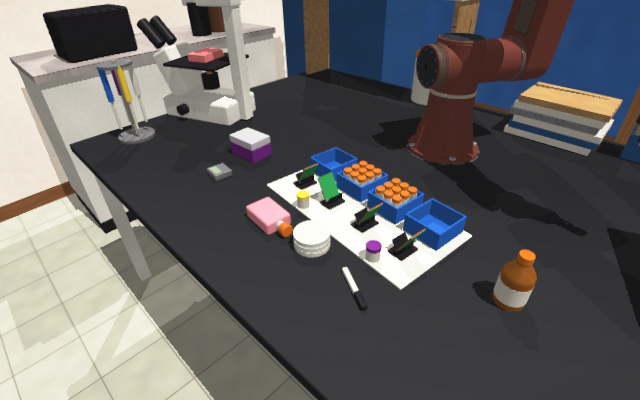

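```bash
sleep 3; ls pics
```

```text
scene0.npz
scene0.png
scene1.npz
scene1.png
side1.npz
side1.png
```

View pics/side1.png

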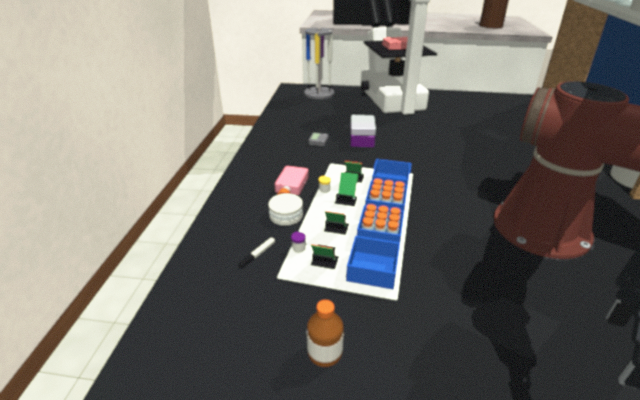

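The scene image shows the bins from the robot's right to left as empty (330,160), full (362,178), full (397,195) and empty (436,222). The tags stand at (306,178), (330,190), (366,218) and (405,243). I'll zoom in on them.

Run:
```python
import cv2,numpy as np
a=cv2.imread('pics/scene0.png')[140:290,260:480]; b=cv2.imread('pics/side1.png')[150:300,250:430]
cv2.imwrite('pics/z1.png',cv2.resize(a,None,fx=3.6,fy=3.6,interpolation=cv2.INTER_CUBIC))
cv2.imwrite('pics/z2.png',cv2.resize(b,None,fx=4,fy=4,interpolation=cv2.INTER_CUBIC))
```

```text
(no output)
```

View pics/z1.png

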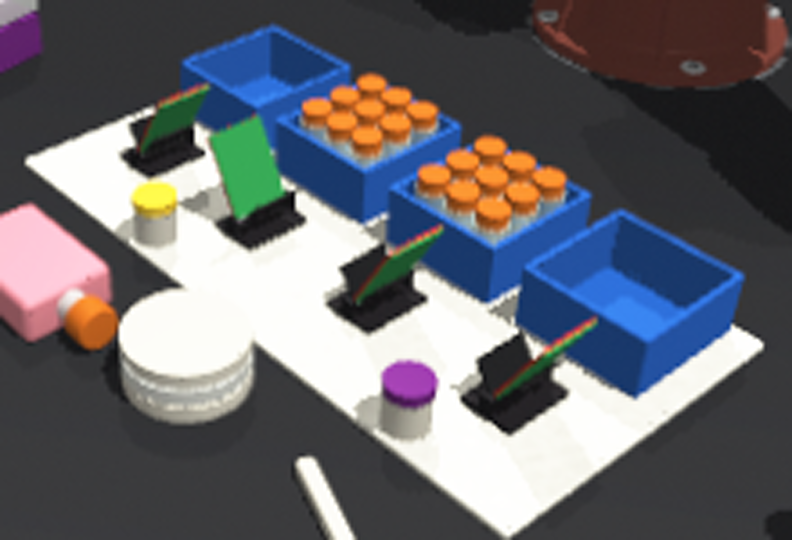

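View pics/z2.png

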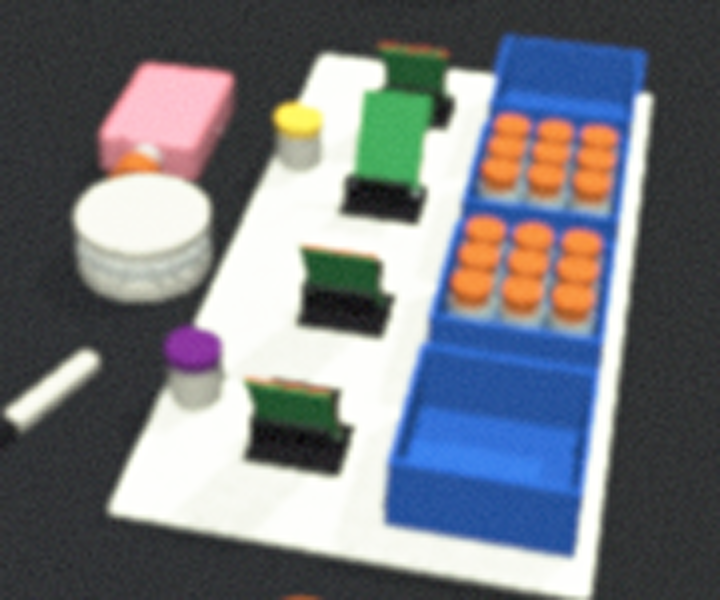

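```bash
cat > pc.py <<'E'
from h import *
def cloud(f):
    d=np.load('pics/'+f+'.npz'); K=d['K'];k1=float(d['k1'])
    v,u=np.mgrid[0:400,0:640]; xd=(u-K[0,2])/K[0,0]; yd=(v-K[1,2])/K[1,1]
    rd=np.hypot(xd,yd); r=rd.copy()
    for _ in range(30): r=rd/(1+k1*r*r)
    s=np.where(rd>0,r/np.maximum(rd,1e-9),1)
    p=np.stack([xd*s,yd*s,np.ones_like(xd)],-1)*d['range_z'][...,None]
    return p@d['pose'][:3,:3].T+d['pose'][:3,3], d['pixels'].astype(int), d['range_z']>0
E
python3 - <<'E'
from pc import *
C={}
for f in ['scene0','side1']:
    P,I,ok=cloud(f)
    roi=ok&(P[...,0]>.3)&(P[...,0]<.72)&(P[...,1]>-.3)&(P[...,1]<.4)
    w=roi&(I.min(-1)>150)&(abs(P[...,2]-.006)<.008)
    q=P[w]; rect=cv2.minAreaRect(q[:,:2].astype(np.float32)*1000); print(f,'white',rect,w.sum())
    b=roi&(I[...,2]>I[...,0]*1.8)&(I[...,2]>80)
    qb=P[b&(P[...,2]>.045)]; rb=cv2.minAreaRect(qb[:,:2].astype(np.float32)*1000); print('blue rim',rb)
    al=roi&(b|w); ra=cv2.minAreaRect(P[al][:,:2].astype(np.float32)*1000); print('all',ra)
E
```

```text
scene0 white ((580.9619750976562, 23.58984375), (312.12371826171875, 593.7228393554688), 6.760112762451172) 5509
blue rim ((458.1015625, 22.13421630859375), (496.9839782714844, 176.82398986816406), 82.97473907470703)
all ((510.4601745605469, -0.348724365234375), (600.9434204101562, 415.62249755859375), 89.53166961669922)
side1 white ((535.8253173828125, 4.9163818359375), (558.6576538085938, 351.12921142578125), 82.7935562133789) 5801
blue rim ((427.0187072753906, 24.648345947265625), (503.3265075683594, 105.34898376464844), 82.68970489501953)
all ((532.7451782226562, -19.4434814453125), (607.7652587890625, 351.12921142578125), 82.7935562133789)
```

Run:
```python
from pc import *
from scipy.optimize import least_squares
def rect_d(x,y,a,b):
    dx=abs(x)-a; dy=abs(y)-b
    out=np.hypot(np.maximum(dx,0),np.maximum(dy,0)); ins=np.minimum(np.maximum(dx,dy),0)
    return out+ins
def T(P,p):
    c,s=np.cos(p[2]),np.sin(p[2]); d=P[:,:2]-p[:2]
    return c*d[:,0]+s*d[:,1], -s*d[:,0]+c*d[:,1]
Q=[]
for f in ['scene0','side1']:
    P,I,ok=cloud(f)
    roi=ok&(P[...,0]>.3)&(P[...,0]<.72)&(P[...,1]>-.3)&(P[...,1]<.4)
    b=roi&(I[...,2]>I[...,0]*1.8)&(I[...,2]>80)
    rim=P[b&(abs(P[...,2]-.056)<.006)]
    def res(p):
        x,y=T(rim,p)
        return np.min([abs(rect_d(x+.072,y-yo,.0525,.0505)) for yo in (-.195,-.065,.065,.195)],0)
    r=least_squares(res,[.5,.02,-.15],loss='soft_l1',f_scale=.003); print(f,len(rim),r.x,np.median(res(r.x)))
    Q.append(r.x)
    w=P[roi&(I.min(-1)>130)&(abs(P[...,2]-.006)<.006)]
    # board-edge cross check
    x,y=T(w,r.x); print('white extents',np.percentile(x,[.5,99.5]),np.percentile(y,[.5,99.5]))
    # tags: points above stand in board frame
    A=P[roi&(P[...,2]>.045)]; col=I[roi&(P[...,2]>.045)]
    x,y=T(A,r.x); m=(abs(x-.042)<.032)
    for yo in (-.195,-.065,.065,.195):
        k=m&(abs(y-yo)<.055); 
        for lo,hi in((.045,.06),(.06,.07),(.07,.09)):
            kk=k&(A[:,2]>lo)&(A[:,2]<hi)
            if kk.any(): print(yo,(lo,hi),kk.sum(),'dy',np.median(y[kk]-yo).round(4),'x',np.percentile(x[kk],[5,95]).round(3),'rgb',np.median(col[kk],0))
p=np.mean(Q,0); c,s=np.cos(p[2]),np.sin(p[2])
for yo in (-.195,-.065,.065,.195): print('stand',yo,p[:2]+np.array([c*.042-s*yo,s*.042+c*yo]))
```

```text
scene0 1058 [ 0.49790789  0.01855244 -0.12408739] 0.0012928592444700245
white extents [-0.1250992   0.19617524] [-0.26879328  0.26877317]
-0.195 (0.045, 0.06) 40 dy 0.0185 x [0.019 0.065] rgb [30. 84. 45.]
-0.195 (0.06, 0.07) 26 dy 0.025 x [0.018 0.066] rgb [29. 84. 45.]
-0.195 (0.07, 0.09) 50 dy 0.0316 x [0.019 0.065] rgb [45.5 95.5 61.5]
-0.065 (0.045, 0.06) 94 dy -0.0166 x [0.019 0.065] rgb [ 56. 171.  87.]
-0.065 (0.06, 0.07) 61 dy -0.0232 x [0.02  0.064] rgb [ 56. 171.  87.]
-0.065 (0.07, 0.09) 90 dy -0.03 x [0.018 0.066] rgb [ 56. 171.  87.]
0.065 (0.045, 0.06) 28 dy 0.018 x [0.022 0.067] rgb [30. 84. 45.]
0.065 (0.06, 0.07) 22 dy 0.0249 x [0.016 0.066] rgb [30. 84. 45.]
0.065 (0.07, 0.09) 52 dy 0.0318 x [0.021 0.066] rgb [ 66.5 118.5  68.5]
0.195 (0.045, 0.06) 10 dy 0.0167 x [0.022 0.066] rgb [55.  70.  41.5]
0.195 (0.06, 0.07) 13 dy 0.0244 x [0.022 0.067] rgb [38. 83. 45.]
0.195 (0.07, 0.09) 49 dy 0.0325 x [0.019 0.066] rgb [ 87. 116.  77.]
side1 910 [ 0.49732269  0.01833117 -0.12570901] 0.001516826017797443
white extents [-0.13542847  0.19928493] [-0.26740172  0.2696679 ]
-0
[... 281 characters left out ...]

-0.065 (0.06, 0.07) 74 dy -0.0245 x [0.019 0.064] rgb [ 71. 176.  97.]
-0.065 (0.07, 0.09) 86 dy -0.03 x [0.019 0.064] rgb [ 71. 175.  96.]
0.065 (0.045, 0.06) 54 dy 0.0185 x [0.017 0.064] rgb [36. 86. 48.]
0.065 (0.06, 0.07) 37 dy 0.0252 x [0.019 0.064] rgb [36. 86. 47.]
0.065 (0.07, 0.09) 72 dy 0.0313 x [0.019 0.063] rgb [124.  127.5  86.5]
0.195 (0.045, 0.06) 57 dy 0.0184 x [0.017 0.064] rgb [36. 86. 48.]
0.195 (0.06, 0.07) 36 dy 0.0246 x [0.019 0.062] rgb [35.5 85.  47. ]
0.195 (0.07, 0.09) 84 dy 0.0313 x [0.018 0.065] rgb [114. 125.  78.]
stand -0.195 [ 0.51499625 -0.18027131]
stand -0.065 [ 0.53119084 -0.05128397]
stand 0.065 [0.54738542 0.07770338]
stand 0.195 [0.56358001 0.20669072]
```

The fit is good in both views: board at (0.498, 0.018) with yaw −0.125, and the rims agree to about 1.5 mm.

| Bay (board y, mm) | Bin | Tag now | Verdict |
|---|---|---|---|
| −195 | empty | leans +y, red up | correct |
| −65 | full | leans −y, green up | correct |
| +65 | full | leans +y, red up | wrong |
| +195 | empty | leans +y, red up | correct |

Only the +65 tag has to be pushed, towards −y. I'll shut the gripper and move towards it at the current height.

```bash
python3 -m inch '[[0,0,0,0.975,-0.975,0,0],[0,0,0,0.975,-0.975,0,0],[0,0,0,0.975,-0.975,0,0],[0,0,0,0.975,-0.975,0,0],[0,0,0,0.975,-0.975,0,0],[0,0,0,0.975,-0.975,0,0],[0,0,0,0.975,-0.975,0,0],[0,0,0,0.975,-0.975,0,0],[0,0,0,0.975,-0.975,0,0],[0,0,0,0.975,-0.975,0,0]]'
```

```text
clock: 2.55
ee_pos: [0.5518, 0.1855, 0.2306]
eef_rot: [-0.7, 0.701, -0.097, 0.097]
force: [-0.4, 0.6, 0.1]
grip_width: -0.003
```

```bash
python3 -m inch '[[0,0,0,0.015,-0.095,0,0],[0,0,0,0.015,-0.095,-0.1,0],[0,0,0,0.015,-0.095,-0.2,0],[0,0,0,0.015,-0.095,-0.3,0],[0,0,0,0.015,-0.095,-0.37,0],[0,0,0,0.015,-0.095,-0.41,0],[0,0,0,0.015,-0.095,-0.41,0]]'
python3 - <<'E'
from h import *
for n in ['scene','side']:
    c=optics.capture(n); save(c,n+'2')
    a=c['pixels'][100:290,250:480,::-1]; cv2.imwrite('pics/z3%s.png'%n,cv2.resize(a,None,fx=3,fy=3,interpolation=cv2.INTER_CUBIC))
E
```

```text
clock: 3.42
ee_pos: [0.5551, 0.1508, 0.0667]
eef_rot: [-0.701, 0.701, -0.095, 0.094]
force: [0.0, -0.7, 0.3]
grip_width: -0.003
```

```bash
sleep 1
```

```text
(no output)
```

View pics/z3scene.png

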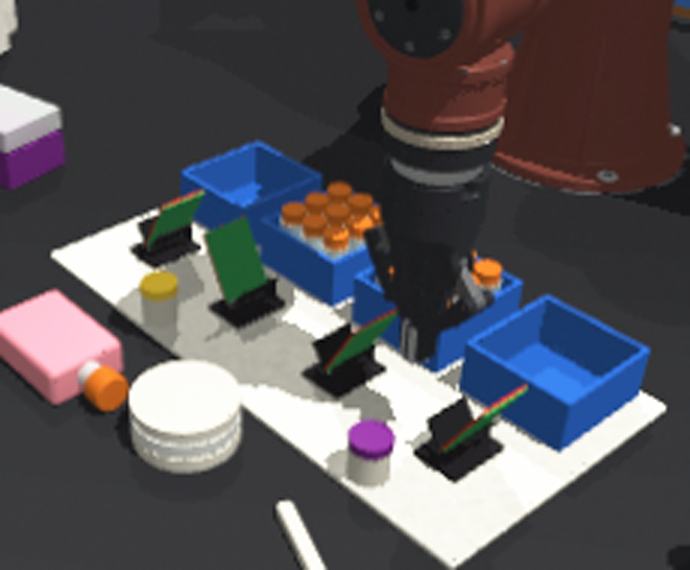

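View pics/z3side.png

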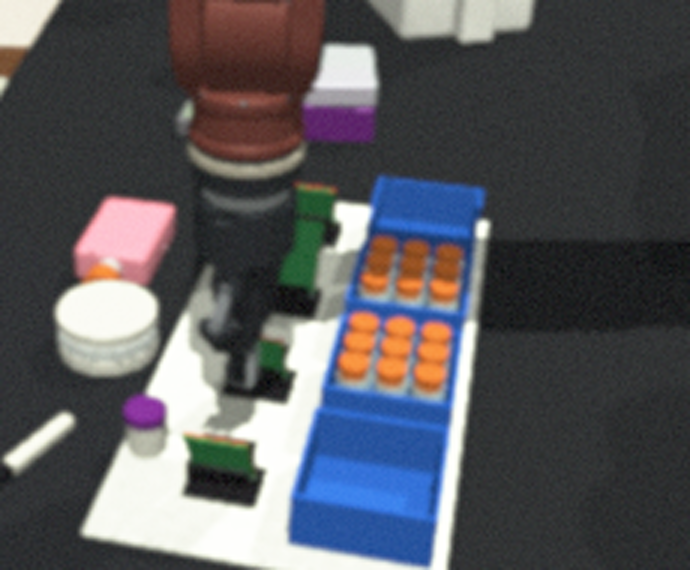

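The fingertips stand on the +y side of the wrong tag, in scene zoom (415,345) between that tag and the next stand. Nothing is touched. Now I'll push towards −y.

```bash
python3 -m inch '[[0,0,0,-0.003,-0.025,0,0],[0,0,0,-0.006,-0.05,0,0],[0,0,0,-0.009,-0.07,0,0],[0,0,0,-0.011,-0.09,0,0],[0,0,0,-0.013,-0.11,0,0],[0,0,0,-0.015,-0.13,0,0],[0,0,0,-0.017,-0.15,0,0],[0,0,0,-0.019,-0.165,0,0],[0,0,0,-0.021,-0.175,0,0],[0,0,0,-0.021,-0.175,0,0]]'
python3 - <<'E'
from h import *
for n in ['scene','side']:
    c=optics.capture(n); save(c,n+'3')
    a=c['pixels'][100:290,250:480,::-1]; cv2.imwrite('pics/z4%s.png'%n,cv2.resize(a,None,fx=3,fy=3,interpolation=cv2.INTER_CUBIC))
E
```

```text
clock: 4.78
ee_pos: [0.5475, 0.0801, 0.0674]
eef_rot: [0.701, -0.701, 0.095, -0.095]
force: [-0.6, 0.5, 0.1]
grip_width: 0.003
```

```bash
sleep 1
```

```text
(no output)
```

View pics/z4scene.png

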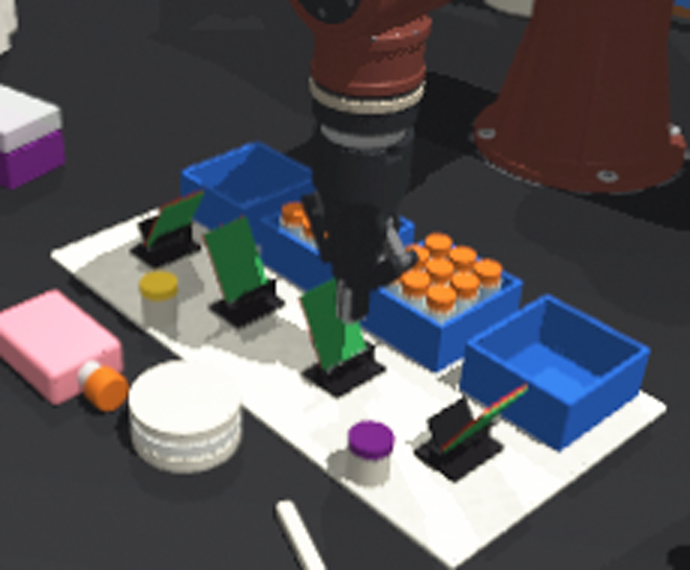

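The tag at zoom (335,325) now shows its green face and leans away from the camera. I'll back off, lift clear and check.

```bash
python3 -m inch '[[0,0,0,0.01,0.08,0,0],[0,0,0,0.01,0.1,0,0],[0,0,0,0.01,0.1,0.12,0],[0,0,0,0.01,0.1,0.27,0],[0,0,0,0.01,0.1,0.42,0],[0,0,0,0,0.25,0.45,0],[0,0,0,-0.1,0.4,0.45,0],[0,0,0,-0.2,0.5,0.45,0],[0,0,0,-0.2,0.5,0.45,0],[0,0,0,-0.2,0.5,0.45,0]]'
python3 - <<'E'
from h import *
from pc import cloud
S=np.array([.4976,.0184]);yaw=-.125
for n in ['scene','side']:
    c=optics.capture(n); save(c,n+'4'); np.savez('pics/'+n+'4.npz',**{k:c[k] for k in ['pixels','range_z','K','k1','pose']})
    a=c['pixels'][100:290,250:480,::-1]; cv2.imwrite('pics/z5%s.png'%n,cv2.resize(a,None,fx=3,fy=3,interpolation=cv2.INTER_CUBIC))
    P,I,ok=cloud(n+'4'); m=ok&(P[...,2]>.06)&(P[...,2]<.09); A=P[m];col=I[m]; d=A[:,:2]-S
    x=np.cos(yaw)*d[:,0]+np.sin(yaw)*d[:,1]; y=-np.sin(yaw)*d[:,0]+np.cos(yaw)*d[:,1]
    for yo in (-.195,-.065,.065,.195):
        k=(abs(x-.042)<.032)&(abs(y-yo)<.05)
        print(n,yo,k.sum(),'angle',np.median(-np.arctan2(y[k]-yo,A[k,2]-.02)).round(2),np.median(col[k],0))
    old=cv2.imread('pics/%s.png'%('scene0' if n=='scene' else 'side1')).astype(int)
print(monitor.get_obs()['clock'],monitor.get_obs()['ee_pos'],monitor.get_obs()['force'])
E
```

```text
clock: 6.12
ee_pos: [0.4675, 0.2803, 0.2474]
eef_rot: [-0.701, 0.701, -0.095, 0.095]
force: [0.0, -0.3, -1.0]
grip_width: 0.002
scene -0.195 74 angle -0.51 [30.5 85.  45. ]
scene -0.065 150 angle 0.48 [ 56. 171.  87.]
scene 0.065 179 angle 0.48 [ 55. 131.  78.]
scene 0.195 62 angle -0.5 [ 55.  111.5  75.5]
side -0.195 82 angle -0.5 [51.5 90.5 54.5]
side -0.065 158 angle 0.49 [ 68.  168.5  93.5]
side 0.065 194 angle 0.48 [ 57.  115.5  69. ]
side 0.195 125 angle -0.5 [ 73. 113.  66.]
6.225 [0.46820976 0.27944945 0.24716496] [0.11556533 0.29527319 0.7095338 ]
```

```bash
sleep 1
```

```text
(no output)
```

View pics/z5scene.png

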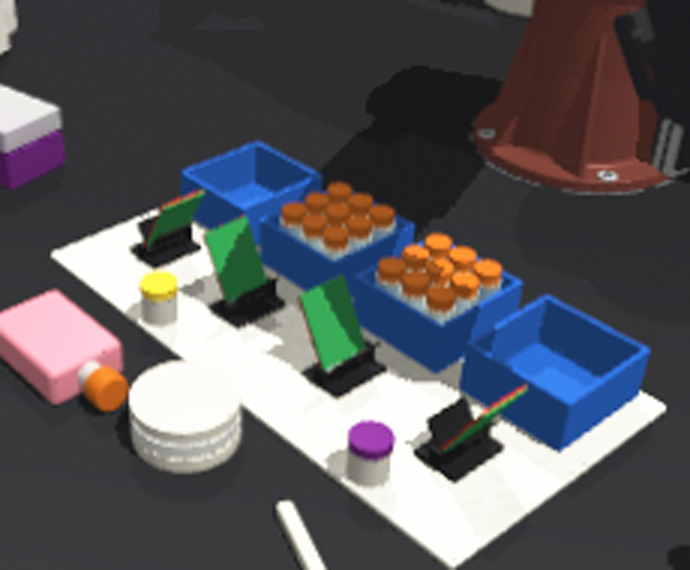

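View pics/z5side.png

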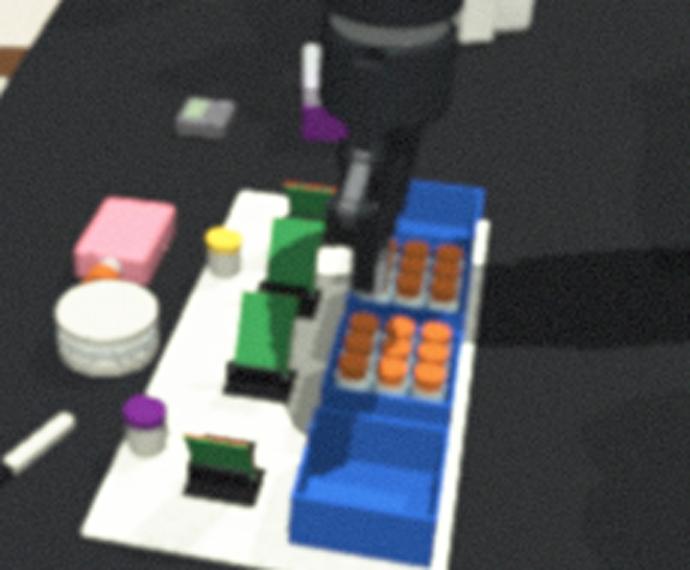

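Both full bins now have green tags up, at (335,325) and (238,265) in the scene zoom. Both empty bins have red up, the pots, flask, dishes and marker look unmoved, and the arm hangs clear. Handing in.

```bash
python3 -c "
from plant import ticket; print(ticket.hand_in())"
```

```text
the job is handed in; nothing more can be done
None
```

I pushed over one tag and handed in at about 6.2 s. It was the only wrong one: the red-up tag of the full bin at board y = +65 mm. I used the shut fingertips, pushing towards −y past upright, then backed off and lifted clear.

- **Tags:** my last check, from depth in both camera views, gave about +0.48 rad (green up) for both full bins and about −0.50 rad (red up) for both empty bins.
- **Robot:** the tool force was about 1 N or less, so it was touching nothing at the end.
- **Bystanders:** I judged these by eye only. The pots, flask, dishes and marker looked unmoved. The arm never came near the tip box, bottle or timer, and I did not measure any shift.

No check failed. The networks' stand positions scattered by a centimetre or two, so I used a geometric fit of the bin rims instead, which agreed between the two views to about 1 mm.

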